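# Park the index plunger and run the slide fixture to its far stop

## Task

The carriage of the slide fixture is locked by a sprung index plunger. Pull the plunger's T-handle straight up, twist it to the next notch (a sixth of a turn, either way) and let go so that it stays retracted in its rest notch; then slide the freed carriage fully along its rails to the opposite end stop. Leave the plunger parked and the loose things on the table where they are.

Things in the scene. Friction and masses are not known exactly. Their poses are not given: they have to be found in the camera images.
- fixture: Slide fixture fixed to the table: aluminium base 165 x 260 x 12 mm, two rails along its y axis, a dark end stop at each end, a grey bracket holding the plunger. Origin under the base, on the table, midway between the stops; z up; +y is the way the freed carriage must slide; +x points across the rails, away from the plunger's side. Plunger axis: vertical at x -45, y -50 mm.
- crown (a point): Centre of the top of the steel crown round the plunger, on the plunger axis, 75 mm above the table; axes as the fixture's. The crown is 44 mm across, with six notches between six teeth: two deep ones along y, in which the plunger's cross pin lies at the start, and four shallow rest notches 60 degrees either side of them. Beyond the job sheets a tall press (front at x 0.51 m) bars the way.
- plunger_lift (a joint): Plunger height, m: 0 = down, its 10 mm locking pin 7 mm deep in the carriage plate (locked); 0.020 = upper stop. A spring pushes it down, 6 N at the bottom to 10 N at the top, plus 1.4 N weight. The cross pin clears the teeth from 0.014: lift 0.016 to 0.018 before twisting. In a rest notch it stands at 0.010, the locking pin clear of the carriage.
- plunger_turn (a joint): Twist of the T-handle, rad, anticlockwise from above; 0 = bar along the fixture's y (deep notches), rest notches at +1.047 and -1.047, stops at +1.3 and -1.3. Turns easily when lifted; lowered or let go within about 0.2 of a rest notch, the bevelled teeth guide it in.
- handle_mid (a point): Centre of the black T-handle bar on top of the plunger: 64 mm long (this point's y axis), 14 mm thick (x), 18 mm tall; its centre is 103 mm above the table while the plunger is down. It rises and turns with the plunger. Below it a 12 mm stem and, 40 mm lower, a 5 mm cross pin parallel to the bar.
- carriage (a joint): Travel of the carriage along the fixture's y, m: 0 = locked start position, against one stop; 0.100 = against the opposite end stop. Sliding friction 2 N plus slight damping; it stays where it is left.
- post_top (a point): Centre of the top of the upright black grip post on the carriage: 24 mm diameter, 60 mm tall above a low collar, top 102 mm above the table. The carriage is a plate 120 x 100 x 14 mm (top 36 mm above the table) with a small coupon between dowels. At the start the post is 90 mm in x and 32 mm in y from the plunger axis.
- tape_roll: Yellow roll of tape lying flat on the job sheets, 81 mm diameter, 24 mm tall; origin under its centre. Bystander.
- red_case: Red moulded case 90 x 55 x 42 mm on the job sheets; origin under its centre. Bystander.
- screwdriver: Screwdriver with yellow grip, 190 mm long, lying on the table; origin under its middle. Bystander.
- bottle: White bottle with a blue cap, 62 mm diameter, 122 mm tall, upright; origin under its centre. Bystander.

How it is judged:
By the outcome, as a careful person would: the job done as asked, in the order asked, and still so for the second after the job is handed in, with the robot touching nothing.
It also fails if it takes over 48 s, if anything falls off the work surface, if the arm or the gripper's body presses on something with over 40 N, if the wrist force passes 120 N, or if a joint passes its speed limit or range.

## Robot

A 6-joint arm with a two-finger parallel gripper is mounted at the origin on a cart in front of the work surface, level with it; the furniture and walls round the work are solid. World frame = base frame: x ahead of the robot, y to its left, z up, the work surface at z = 0. Lengths are in m, angles in rad, forces in N, time in s.
With the tool pointing down it reaches from about 0.35 to 0.975 m from the base axis. Payload 4.9 kg.
Tool frame: the origin (TCP) lies on the front face of the gripper's body, between the roots of the fingers; the fingertips stand ctrl.finger_overhang ahead of it and the grasp point (between the pads) lies 54 mm ahead of it (ctrl.finger_overhang is the distance from the TCP to the fingertips, in m); z points along the fingers, y is the line along which they close (so a half turn about z gives the same grasp; the last joint's range is limited). The gripper opens to 85 mm and grips with 20 to 120 N. Pads are 22 mm wide; open, the fingers measure 114 mm over their backs; the gripper's body (76 mm by 85 mm) begins 54 mm behind the grasp point. The pads swing forward as they close: fully open they stand 13 mm farther back than shut.
Start: joints at [-1.228, 0.053, 1.613, -0, 1.476, -0.119], TCP at [0.278, -0.56, 0.304] pointing down, gripper open.
Joint ranges: [-3.01, 3.01], [-1.01, 2.22], [0.06, 2.58], [-1.02, 4.17], [0.09, 2.62], [-3.14, 3.14]. Speed limits (rad/s): [2.57, 2.57, 3.14, 3.14, 3.14, 3.14].

## Interface

Orientations are given as a rotation vector (axis times angle).
In Python, from station import ctrl, vision gives the robot as it stands. The module is installed in compiled form; this text tells all that it offers.
- The arm moves only by the tool drive_tool, never from a script. Its argument "rows" is a list of rows, each a list of 2 entries, a list of its own where there are three numbers: the shift along the tool's x, y, z in m, then the turn about the tool's z in rad. A call has 1 to 10 rows; each row shifts and turns the commanded pose from where the row before left it, along the tool's axes as they then stand; what a row does not reach is not made up. A row lasts 1/10 s, in which the tool goes at most 50 mm and 8.59 degrees, less where a joint would pass 70% of its speed; a pose out of reach is approached as far as the arm can. A call with a gripper value outside its range is refused whole. "jaw" is the closure, from 0 (fully open) to 1 (shut), set as the call begins (left out, the last holds). The fingers move at their own pace and stop on an object; "grip_force" is the grip in N (left out, the last holds). Time passes only in rows, so rows that do not move let the fingers close. It gives the time, the measured TCP pose, the force, the opening and the grip force at its end, in the units of the state.
- ctrl.get_obs(): the state, without advancing time (a new reading comes with each control period).
- vision.get_image(name): name is "scene" or "top" or "wrist"; returns a dict with "image" (480x640x3 uint8, blue, green, red), "vertical_fov" (degrees; the focal length in pixels is half the picture's height over the tangent of half this angle, whatever the lens; pixels are square), "cx", "cy" (the principal point, pixels), "dist_coeffs" ([k1, k2, p1, p2, k3] as OpenCV has them; the pictures are not rectified), "R" (3x3) and "t" (3): a world point X has camera coordinates R X + t. Camera axes: x right, y down, z forward; pixel columns grow to the right and rows downward; lengths in m; the calibration is good to about 2 mm. A picture is of the moment at which its call begins. There is no depth.
- ctrl.finish_job(): hands the job in; it is judged then, once.
The state is a dict: "t": time; "q": joint angles; "dq": joint speeds; "effort": joint torques, N m; "tool_pos": TCP position; "tool_rot": TCP orientation; "contact_force": force on the tool from outside, world axes, zero at the start; "wrist_torque": the same for the moment, N m; "opening": finger opening in m; "grip_force": force on a finger pad.
Only numpy, scipy, OpenCV 4.12 (cv2) and the standard library are available. Lean on these libraries where they do the work, as an engineer would, in place of code of your own. Each camera call takes 0.05 s, during which the arm holds its last target. There are 200 camera calls.

## Working session

There is one attempt and no reset: what is moved stays moved. The work goes in short steps, Python scripts to look and compute and a tool call to move; the robot and the scene stay as the last step left them, time stands still between calls to the robot, and variables do not carry over. Pictures are saved under pics/ and viewed, at most 10 in all, crops included, and the job is handed in when it is done.

Besides the shell and the picture viewer there is one more tool, called after ">>>" by a JSON object that holds its "api" and its "payload", one argument or row to a line. drive_tool: Moves the arm, as the interface text tells. Its arguments: {"type":"object","properties":{"rows":{"type":"array","items":{"type":"array"}},"jaw":{"type":"number"},"grip_force":{"type":"number"}},"required":["rows"]}

```bash
mkdir -p pics
cat > h.py <<'E'
import numpy as np, cv2
from station import ctrl, vision
def K(d):
    f=240/np.tan(np.radians(d["vertical_fov"])/2); return np.array([[f,0,d["cx"]],[0,f,d["cy"]],[0,0,1.]])
def ray(d,p):
    u=cv2.undistortPoints(np.array([[p]],float),K(d),np.array(d["dist_coeffs"],float))[0,0]
    R=np.array(d["R"]);return -R.T@np.array(d["t"]), R.T@np.array([u[0],u[1],1.])
def plane(d,p,z):
    c,r=ray(d,p); return c+r*(z-c[2])/r[2]
def proj(d,X):
    return cv2.projectPoints(np.array(X,float).reshape(-1,1,3),cv2.Rodrigues(np.array(d["R"]))[0],np.array(d["t"],float),K(d),np.array(d["dist_coeffs"],float))[0][:,0]
def tri(a,p,b,q):
    c1,r1=ray(a,p);c2,r2=ray(b,q)
    s=np.linalg.lstsq(np.c_[r1,-r2],c2-c1,rcond=None)[0]
    A,B=c1+s[0]*r1,c2+s[1]*r2; return (A+B)/2,np.linalg.norm(A-B)
E
python3 - <<'E'
from h import *
import pickle
D={n:vision.get_image(n) for n in("scene","top")}
pickle.dump(D,open('d0.pkl','wb'))
for n in D: cv2.imwrite(f'pics/{n}0.png',D[n]["image"]); print(n,-np.array(D[n]["R"]).T@D[n]["t"],D[n]["vertical_fov"])
print(ctrl.finger_overhang); print(ctrl.get_obs())
E
```

```text
scene [-0.17764525  0.66434745  1.23675823] 45.083199495185546
top [ 0.40552191 -0.02884348  1.36830943] 48.79093827430771
0.0726
{'t': 0.1, 'q': array([-1.22800810e+00,  5.33455237e-02,  1.61416231e+00,  8.78555895e-06,
        1.47602295e+00, -1.18972186e-01]), 'dq': array([ 0.00113359, -0.00113968, -0.0038195 ,  0.00027535, -0.00180175,
        0.00029798]), 'effort': array([-1.42670388e-04, -3.94907463e+01, -3.71362066e+01, -1.31678539e-04,
        3.96042349e-03, -2.08958141e-05]), 'tool_pos': array([ 0.27832412, -0.55912432,  0.30274858]), 'tool_rot': array([-3.05635603e+00, -7.18462419e-01,  3.26131824e-04]), 'contact_force': array([-0.36980522, -0.57218628,  0.05339725]), 'wrist_torque': array([ 0.02660738, -0.00416973, -0.05116746]), 'grip_force': 0.0, 'opening': 0.0854454825556357}
```

View pics/scene0.png

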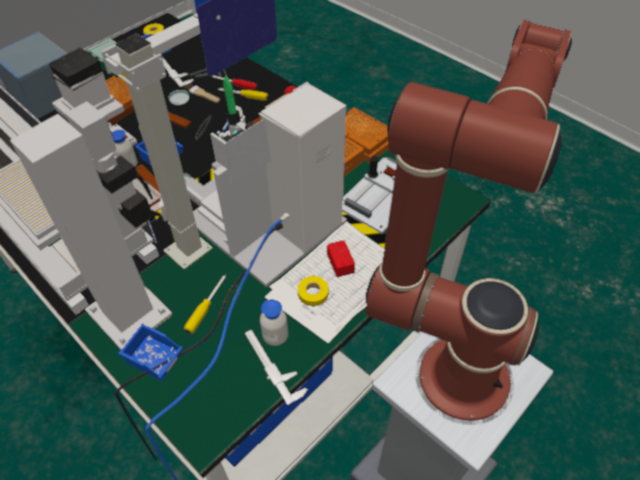

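View pics/top0.png

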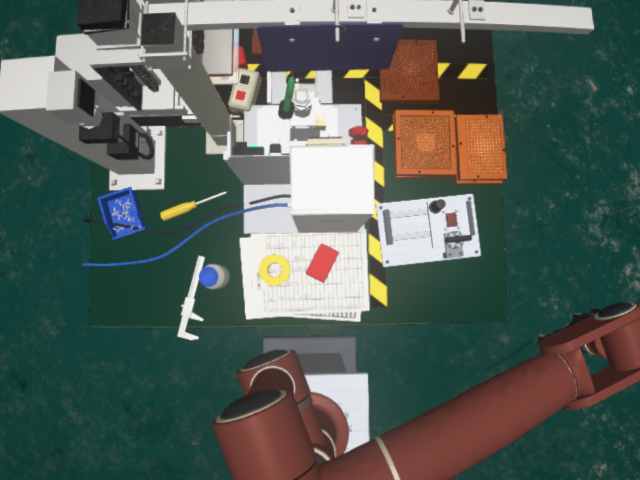

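The top picture shows the fixture at about (430,230), with the post near (436,205), the handle and crown near (455,240), and the carriage at the right-hand stop. The scene picture has the fixture mostly hidden behind the arm. I'll zoom in on the top view.

Run:
```python
from h import *
import pickle
D=pickle.load(open('d0.pkl','rb'));d=D["top"];im=d["image"]
c=im[185:275,370:490]; cv2.imwrite('pics/c1.png',cv2.resize(c,None,fx=6.5,fy=6.5,interpolation=cv2.INTER_CUBIC))
hsv=cv2.cvtColor(im,cv2.COLOR_BGR2HSV)
m=((hsv[...,1]<60)&(hsv[...,2]>110)).astype(np.uint8); m[:,:378]=0;m[:185]=0;m[275:]=0;m[:,490:]=0
m=cv2.morphologyEx(m,cv2.MORPH_CLOSE,np.ones((5,5)))
cs=max(cv2.findContours(m,0,1)[0],key=cv2.contourArea)
r=cv2.minAreaRect(cs);b=cv2.boxPoints(r);print(r,b)
P=np.array([plane(d,p,0.012) for p in b]);print(P.round(4));print([np.linalg.norm(P[i]-P[i-1]).round(4) for i in range(4)],P.mean(0))
```

```text
((427.9206848144531, 229.28662109375), (64.82331085205078, 99.6092529296875), 83.6598129272461) [[374.84143 202.57321]
 [473.84143 191.57321]
 [480.99994 256.00003]
 [381.99994 267.00003]]
[[ 0.5884 -0.1855  0.012 ]
 [ 0.6149 -0.4491  0.012 ]
 [ 0.4449 -0.4615  0.012 ]
 [ 0.4214 -0.2     0.012 ]]
[np.float64(0.1676), np.float64(0.2649), np.float64(0.1704), np.float64(0.2625)] [ 0.51741205 -0.32403403  0.012     ]
```

View pics/c1.png

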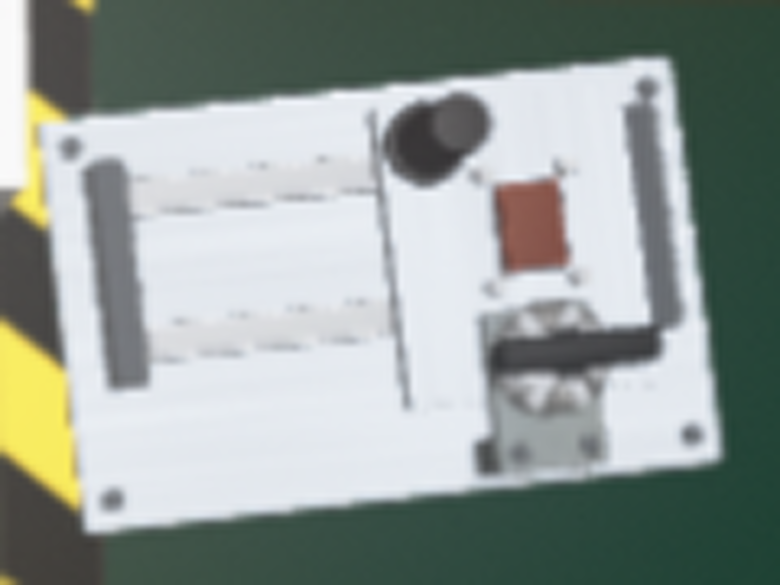

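The zoomed crop shows the base corners at crop (42,122), (668,57), (722,462) and (88,533). The T-bar runs from (492,352) to (660,342), and the post top is at (462,120). Next I cast these onto planes at their known heights.

Run:
```python
from h import *
import pickle
d=pickle.load(open('d0.pkl','rb'))["top"]
f=lambda u,v:(370+(u+.5)/6.5-.5,185+(v+.5)/6.5-.5)
P=np.array([plane(d,f(*p),.012) for p in [(42,122),(668,57),(722,462),(88,533)]])
print(P.round(4),[np.linalg.norm(P[i]-P[i-1]).round(4) for i in range(4)])
O=P.mean(0); e=(P[0]+P[3]-P[1]-P[2]); yaw=np.arctan2(-e[0],e[1]); e2=P[0]+P[1]-P[2]-P[3]; print("O",O,"yaw",yaw,np.arctan2(e2[1],e2[0]))
R=np.array([[np.cos(yaw),-np.sin(yaw)],[np.sin(yaw),np.cos(yaw)]])
a,b=plane(d,f(492,352),.112),plane(d,f(660,342),.112)
h=(a+b)/2;p=plane(d,f(462,120),.102)
print("bar",a,b,np.linalg.norm(a-b),"yaw",np.arctan2(-(a-b)[0],(a-b)[1]))
print("handle",h,"from base",O[:2]+R@[-.045,-.05]);print("post",p,"from base",O[:2]+R@[.045,-.018])
print("handle->post in fixture",R.T@(p-h)[:2])
print("press ground?",plane(d,(368,232),0),plane(d,(372,216),.0))
```

```text
[[ 0.5864 -0.1886  0.012 ]
 [ 0.6102 -0.4448  0.012 ]
 [ 0.4458 -0.4606  0.012 ]
 [ 0.4225 -0.203   0.012 ]] [np.float64(0.1645), np.float64(0.2573), np.float64(0.1651), np.float64(0.2587)]
O [ 0.51621334 -0.32423361  0.012     ] yaw 0.09156722703750453 0.0916500148633665
bar [ 0.485278  -0.3425515  0.112    ] [ 0.48798622 -0.40662093  0.112     ] 0.06412664391997809 yaw 0.042244929318818535
handle [ 0.48663211 -0.37458622  0.112     ] from base [ 0.47597382 -0.37813891]
post [ 0.57334466 -0.33670392  0.102     ] from base [ 0.56267072 -0.33804343]
handle->post in fixture [0.08981321 0.02979465]
press ground? [ 0.5131154 -0.1671282  0.       ] [ 0.55482089 -0.1785673   0.        ]
```

>>> {"api": "drive_tool", "payload": {
  "rows": [
    [[0.027,-0.0072,0],0],
    [[0.027,-0.0072,0],0],
    [[0.027,-0.0072,0],0],
    [[0.027,-0.0072,0],0],
    [[0.027,-0.0072,0],0],
    [[0.027,-0.0072,0],0],
    [[0.027,-0.0072,0],0],
    [[0.027,-0.0072,0],0],
    [[0.027,-0.0072,0],0],
    [[0.027,-0.0072,0],0]
  ],
  "jaw": 0,
  "grip_force": 40
}}

```text
t: 1.1
tool_pos: [0.4887, -0.3737, 0.3032]
tool_rot: [-3.057, -0.719, 0.001]
contact_force: [0.7, -0.4, 0.3]
opening: 0.0856
grip_force: 0.0
```

>>> {"api": "drive_tool", "payload": {
  "rows": [
    [[0,0,0],-0.12],
    [[0,0,0],-0.12],
    [[0,0,0],-0.12],
    [[0,0,0],-0.12],
    [[0,0,0],-0.12],
    [[0,0,0],-0.12],
    [[0,0,0],-0.12],
    [[0,0,0],-0.12],
    [[0,0,0],-0.12],
    [[0,0,0],-0.12]
  ]
}}

```text
t: 2.1
tool_pos: [0.4879, -0.3746, 0.3032]
tool_rot: [-2.112, -2.324, -0.0]
contact_force: [-0.4, -0.2, 0.8]
opening: 0.0853
grip_force: 0.0
```

Run:
```python
from h import *
import pickle
from scipy.spatial.transform import Rotation as Ro
D={n:vision.get_image(n) for n in("wrist","scene")};pickle.dump(D,open('d1.pkl','wb'))
cv2.imwrite('pics/w1.png',D["wrist"]["image"])
o=ctrl.get_obs();print(o["t"],o["q"].round(3),o["tool_pos"],Ro.from_rotvec(o["tool_rot"]).as_matrix().round(4))
print(-D["wrist"]["R"].T@D["wrist"]["t"])
for n in D: print(n,proj(D[n],[(.4866,-.376,.112),(.5733,-.337,.102)]))
```

```text
2.2 [-0.776  0.031  1.637 -0.     1.475 -0.866] [ 0.48791331 -0.37459471  0.30325669] [[-9.060e-02  9.959e-01 -8.000e-04]
 [ 9.959e-01  9.060e-02  8.000e-04]
 [ 8.000e-04 -7.000e-04 -1.000e+00]]
[ 0.48249918 -0.3079538   0.37344972]
wrist [[317.96732194 235.40507181]
 [449.94662245 188.53522242]]
scene [[406.6265406  163.24998434]
 [374.28259244 158.28960602]]
```

View pics/w1.png

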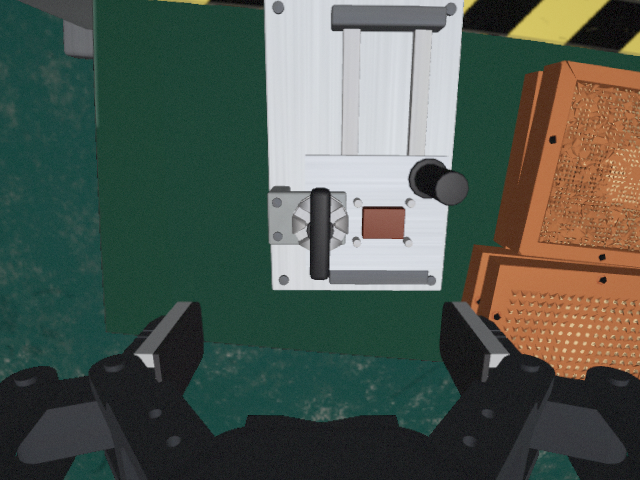

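The wrist view shows the bar upright at column 320, from rows 188 to 279, so its centre is (320,234). That is within 2 px of my prediction and puts it under the TCP, aligned with the tool's x axis. The post top is at about (453,187), and the crown is at (320,222). Now I descend and close.

>>> {"api": "drive_tool", "payload": {
  "rows": [
    [[0,0,0.018],0],
    [[0,0,0.018],0],
    [[0,0,0.018],0],
    [[0,0,0.018],0],
    [[0,0,0.018],0],
    [[0,0,0.018],0],
    [[0,0,0.015],0],
    [[0,0,0.013],0],
    [[0,0,0.008],0],
    [[0,0,0],0]
  ]
}}

```text
t: 3.2
tool_pos: [0.4875, -0.3742, 0.1582]
tool_rot: [-2.117, -2.318, -0.0]
contact_force: [0.2, -0.5, -0.4]
opening: 0.0853
grip_force: 0.0
```

>>> {"api": "drive_tool", "payload": {
  "rows": [
    [[0,0,0],0],
    [[0,0,0],0],
    [[0,0,0],0],
    [[0,0,0],0],
    [[0,0,0],0],
    [[0,0,0],0],
    [[0,0,0],0],
    [[0,0,0],0],
    [[0,0,0],0],
    [[0,0,0],0]
  ],
  "jaw": 1,
  "grip_force": 40
}}

```text
t: 4.2
tool_pos: [0.4873, -0.3751, 0.1606]
tool_rot: [-2.117, -2.319, 0.003]
contact_force: [-5.5, 0.7, 3.7]
opening: 0.0131
grip_force: 42.9
```

>>> {"api": "drive_tool", "payload": {
  "rows": [
    [[0,0,-0.003],0],
    [[0,0,-0.003],0],
    [[0,0,-0.003],0],
    [[0,0,-0.003],0],
    [[0,0,-0.003],0],
    [[0,0,-0.002],0],
    [[0,0,0],0],
    [[0,0,0],0]
  ]
}}

```text
t: 5.0
tool_pos: [0.4871, -0.3748, 0.1751]
tool_rot: [-2.117, -2.319, 0.002]
contact_force: [-1.6, -5.0, -8.7]
opening: 0.0133
grip_force: 40.8
```

Run:
```python
from h import *
d=vision.get_image("wrist");cv2.imwrite('pics/w2.png',d["image"]);o=ctrl.get_obs();print(o["tool_pos"],o["contact_force"],o["wrist_torque"],o["opening"])
```

```text
[ 0.48712312 -0.3747825   0.17505307] [ -2.81132639  -5.21180062 -10.14756342] [-0.92071276  0.19562196  0.06639358] 0.013123077942198054
```

View pics/w2.png

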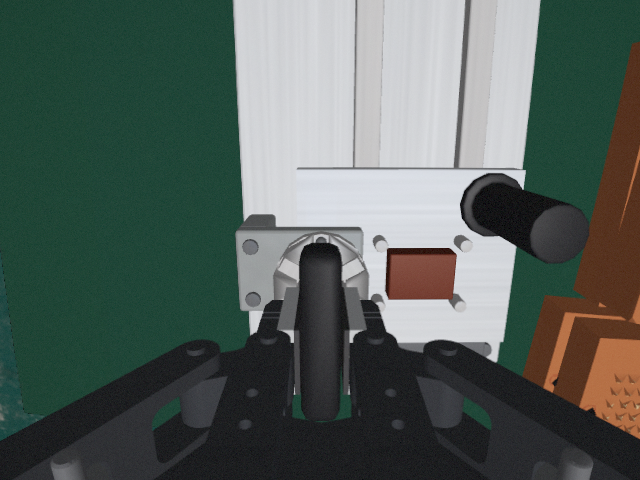

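The wrist view shows the pads holding the bar (column 320, rows 243–420) with the plunger raised. The force and the height both suggest a lift of only about 14 mm, so I raise a little more before twisting.

>>> {"api": "drive_tool", "payload": {
  "rows": [
    [[0,0,-0.0015],0],
    [[0,0,-0.001],0],
    [[0,0,0],0],
    [[0,0,0],0],
    [[0,0,0],0]
  ]
}}

```text
t: 5.55
tool_pos: [0.4871, -0.3748, 0.1774]
tool_rot: [-2.117, -2.319, 0.002]
contact_force: [-1.3, -5.4, -10.6]
opening: 0.0135
grip_force: 40.8
```

>>> {"api": "drive_tool", "payload": {
  "rows": [
    [[0,0,0],0.05],
    [[0,0,0],0.1],
    [[0,0,0],0.1],
    [[0,0,0],0.1],
    [[0,0,0],0.1],
    [[0,0,0],0.1],
    [[0,0,0],0.1],
    [[0,0,0],0.1],
    [[0,0,0],0.1],
    [[0,0,0],0.1]
  ]
}}

```text
t: 6.55
tool_pos: [0.4881, -0.3753, 0.1781]
tool_rot: [2.945, 1.088, -0.0]
contact_force: [1.5, -5.8, -9.7]
opening: 0.0132
grip_force: 40.9
```

>>> {"api": "drive_tool", "payload": {
  "rows": [
    [[0,0,0],0.07],
    [[0,0,0],0.03],
    [[0,0,0],0],
    [[0,0,0],0],
    [[0,0,0],0]
  ]
}}

```text
t: 7.05
tool_pos: [0.4882, -0.3754, 0.1782]
tool_rot: [2.994, 0.945, 0.0]
contact_force: [2.2, -6.5, -10.7]
opening: 0.0131
grip_force: 40.9
```

Run:
```python
from h import *
d=vision.get_image("wrist");cv2.imwrite('pics/w3.png',d["image"]);o=ctrl.get_obs();print(o["tool_pos"],o["contact_force"],o["wrist_torque"],o["opening"],o["q"],2*np.arctan2(o["tool_rot"][1],o["tool_rot"][0])-np.pi/2)
```

```text
[ 0.48816154 -0.37535348  0.17821254] [  2.43602088  -6.75958825 -11.65060896] [-1.2837358  -0.37834616 -0.07395635] 0.01307628211084348 [-7.76009844e-01  1.37236783e-01  1.74009146e+00 -8.55099938e-04
  1.26236557e+00  1.83323657e-01] -0.9590746967677048
```

View pics/w3.png

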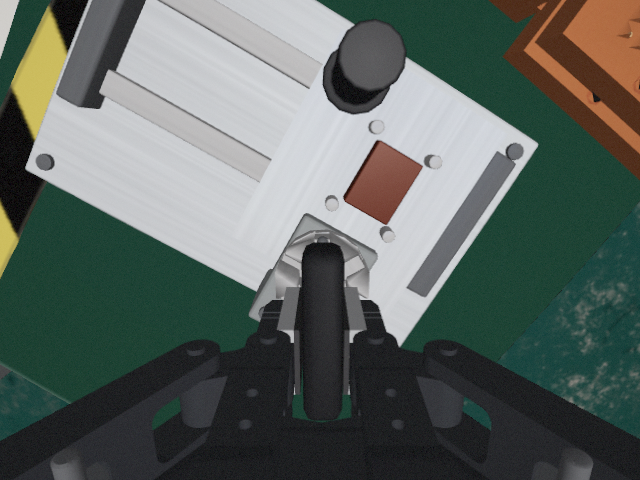

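The wrist view shows the bar still between the pads and the fixture turned about 60° in the picture, so the plunger twisted with the tool. I lower it into the rest notch and then release.

>>> {"api": "drive_tool", "payload": {
  "rows": [
    [[0,0,0.0015],0],
    [[0,0,0.0015],0],
    [[0,0,0.0015],0],
    [[0,0,0.001],0],
    [[0,0,0.001],0],
    [[0,0,0.0005],0],
    [[0,0,0],0],
    [[0,0,0],0]
  ]
}}

```text
t: 7.9
tool_pos: [0.4882, -0.3754, 0.1715]
tool_rot: [2.994, 0.945, 0.0]
contact_force: [0.4, -5.9, -8.9]
opening: 0.0129
grip_force: 41.1
```

>>> {"api": "drive_tool", "payload": {
  "rows": [
    [[0,0,0.0005],0],
    [[0,0,0.0005],0],
    [[0,0,0],0],
    [[0,0,0],0]
  ]
}}

```text
t: 8.3
tool_pos: [0.4882, -0.3754, 0.1707]
tool_rot: [2.994, 0.945, 0.0]
contact_force: [0.7, -5.7, -9.2]
opening: 0.013
grip_force: 41.2
```

>>> {"api": "drive_tool", "payload": {
  "rows": [
    [[0,0,0.0005],0],
    [[0,0,0.0005],0],
    [[0,0,0.0005],0],
    [[0,0,0],0],
    [[0,0,0],0]
  ]
}}

```text
t: 8.8
tool_pos: [0.4883, -0.3754, 0.1705]
tool_rot: [2.994, 0.945, 0.0]
contact_force: [-0.8, -5.8, -4.5]
opening: 0.0132
grip_force: 42.0
```

The height has stopped at 0.1705 and the load is falling, so the pin is seated. I release, rise and look.

>>> {"api": "drive_tool", "payload": {
  "rows": [
    [[0,0,0],0],
    [[0,0,0],0],
    [[0,0,0],0],
    [[0,0,0],0],
    [[0,0,0],0]
  ],
  "jaw": 0.4
}}

```text
t: 9.3
tool_pos: [0.4883, -0.3746, 0.1701]
tool_rot: [-2.996, -0.946, -0.001]
contact_force: [1.0, 0.1, -0.1]
opening: 0.051
grip_force: 0.0
```

>>> {"api": "drive_tool", "payload": {
  "rows": [
    [[0,0,-0.008],0],
    [[0,0,-0.012],0],
    [[0,0,-0.015],0],
    [[0,0,-0.015],0],
    [[0,0,-0.01],0],
    [[0,0,0],0.13],
    [[0,0,0],0.13],
    [[0,0,0],0.13],
    [[0,0,0],0.13],
    [[0,0,0],0]
  ]
}}

```text
t: 10.3
tool_pos: [0.4882, -0.3749, 0.2308]
tool_rot: [3.138, 0.144, 0.001]
contact_force: [0.6, 0.3, -0.3]
opening: 0.051
grip_force: 0.0
```

Run:
```python
from h import *
d=vision.get_image("wrist");cv2.imwrite('pics/w4.png',d["image"]);o=ctrl.get_obs();print(o["t"],o["tool_pos"],o["contact_force"],o["opening"],2*np.arctan2(o["tool_rot"][1],o["tool_rot"][0])-np.pi/2)
print(proj(d,[(.488,-.375,.122),(.488,-.375,.112),(.575,-.336,.102)]))
import pickle;pickle.dump(d,open('d2.pkl','wb'))
```

```text
10.35 [ 0.4882001  -0.37486754  0.2306269 ] [ 0.3644944  -0.37683857 -0.46197434] 0.05127341051237019 -1.4764799481014044
[[320.91842211 279.06913324]
 [320.90765943 271.93949976]
 [255.14478496  82.88295656]]
```

View pics/w4.png

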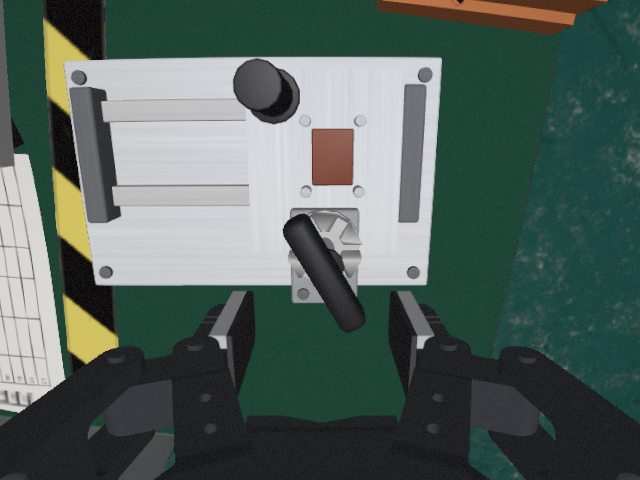

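The wrist view shows the bar freed and resting from (297,225) to (352,322), which is 60° from the fixture's y, so the plunger is parked. The post top is at (260,84), a few px from the prediction. Now I move over the post with the jaws closing along the travel direction.

>>> {"api": "drive_tool", "payload": {
  "rows": [
    [[0.015,-0.005,0],0],
    [[0.02,-0.007,0],0],
    [[0.02,-0.007,0],0],
    [[0.02,-0.006,0],0],
    [[0.0145,-0.0047,0],0],
    [[0,0,0],0],
    [[0,0,0],0]
  ]
}}

```text
t: 11.05
tool_pos: [0.5747, -0.3368, 0.2297]
tool_rot: [-3.138, -0.146, 0.001]
contact_force: [0.1, -0.5, -0.4]
opening: 0.0512
grip_force: 0.0
```

Run:
```python
from h import *
d=vision.get_image("wrist");cv2.imwrite('pics/w5.png',d["image"]);o=ctrl.get_obs();print(o["t"],o["tool_pos"],o["contact_force"],o["q"].round(2))
print(proj(d,[(.5745,-.337,.102),list(o["tool_pos"][:2])+[.102]]))
```

```text
11.1 [ 0.57424179 -0.33702163  0.22973862] [ 0.80192289 -0.30766838  0.01810915] [-0.64  0.2   1.58 -0.    1.36  0.84]
[[321.32160179 265.73840943]
 [321.31677554 266.20858116]]
```

View pics/w5.png

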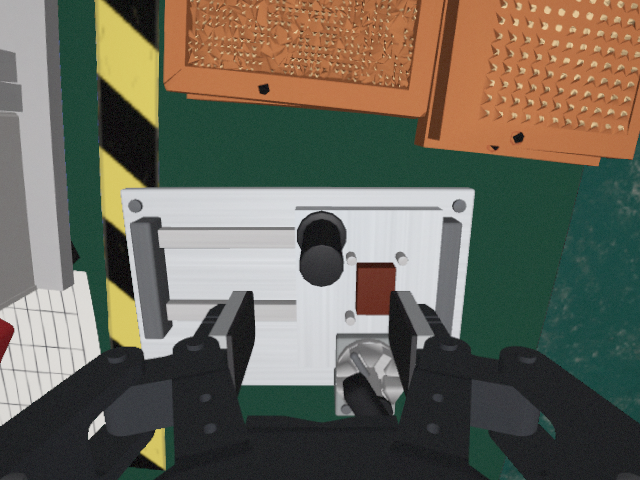

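The wrist view shows the post top at (321,266), exactly under the TCP. The press edge at about column 70 leaves room for the slide. I descend and grip.

>>> {"api": "drive_tool", "payload": {
  "rows": [
    [[0,0,0.015],0],
    [[0,0,0.017],0],
    [[0,0,0.017],0],
    [[0,0,0.016],0],
    [[0,0,0.013],0],
    [[0,0,0.009],0],
    [[0,0,0.005],0],
    [[0,0,0],0],
    [[0,0,0],0]
  ]
}}

```text
t: 12.0
tool_pos: [0.5749, -0.3372, 0.1386]
tool_rot: [3.138, 0.144, 0.001]
contact_force: [0.2, 0.1, 1.0]
opening: 0.0513
grip_force: 0.0
```

>>> {"api": "drive_tool", "payload": {
  "rows": [
    [[0,0,0],0],
    [[0,0,0],0],
    [[0,0,0],0],
    [[0,0,0],0],
    [[0,0,0],0],
    [[0,0,0],0]
  ],
  "jaw": 1,
  "grip_force": 25
}}

```text
t: 12.6
tool_pos: [0.5749, -0.3367, 0.139]
tool_rot: [-3.138, -0.144, -0.001]
contact_force: [-0.8, 3.8, 5.7]
opening: 0.0233
grip_force: 24.9
```

>>> {"api": "drive_tool", "payload": {
  "rows": [
    [[0,-0.005,0],0],
    [[0,-0.01,0],0],
    [[0,-0.01,0],0],
    [[0,-0.01,0],0],
    [[0,-0.01,0],0],
    [[0,-0.01,0],0],
    [[0,-0.01,0],0],
    [[0,-0.01,0],0],
    [[0,-0.01,0],0],
    [[0,-0.008,0],0]
  ]
}}

```text
t: 13.6
tool_pos: [0.5663, -0.2438, 0.139]
tool_rot: [3.137, 0.145, 0.002]
contact_force: [-0.3, -4.0, 5.8]
opening: 0.0236
grip_force: 25.2
```

>>> {"api": "drive_tool", "payload": {
  "rows": [
    [[0,-0.003,0],0],
    [[0,-0.002,0],0],
    [[0,-0.001,0],0],
    [[0,0,0],0],
    [[0,0,0],0]
  ]
}}

```text
t: 14.1
tool_pos: [0.5658, -0.2378, 0.139]
tool_rot: [3.138, 0.145, 0.002]
contact_force: [-1.0, -2.1, 7.2]
opening: 0.0231
grip_force: 25.2
```

>>> {"api": "drive_tool", "payload": {
  "rows": [
    [[0,-0.001,0],0],
    [[0,-0.001,0],0],
    [[0,-0.001,0],0],
    [[0,0,0],0],
    [[0,0,0],0]
  ]
}}

```text
t: 14.6
tool_pos: [0.5656, -0.2367, 0.139]
tool_rot: [3.133, 0.144, 0.003]
contact_force: [0.6, -7.9, 3.3]
opening: 0.0231
grip_force: 25.4
```

The force is rising and the tool has stalled at about 100 mm of travel. I give it one firm nudge, release and rise.

>>> {"api": "drive_tool", "payload": {
  "rows": [
    [[0,-0.001,0],0],
    [[0,-0.001,0],0],
    [[0,0,0],0],
    [[0,0,0],0]
  ]
}}

```text
t: 15.0
tool_pos: [0.5655, -0.2364, 0.139]
tool_rot: [3.13, 0.144, 0.005]
contact_force: [1.9, -14.4, 0.5]
opening: 0.0231
grip_force: 26.1
```

>>> {"api": "drive_tool", "payload": {
  "rows": [
    [[0,0,0],0],
    [[0,0,0],0],
    [[0,0,0],0],
    [[0,0,0],0],
    [[0,0,0],0]
  ],
  "jaw": 0.4
}}

```text
t: 15.5
tool_pos: [0.5648, -0.2329, 0.1375]
tool_rot: [-3.138, -0.145, 0.001]
contact_force: [-0.6, 0.4, 0.9]
opening: 0.0514
grip_force: 0.0
```

>>> {"api": "drive_tool", "payload": {
  "rows": [
    [[0,0,-0.008],0],
    [[0,0,-0.015],0],
    [[0,0,-0.015],0],
    [[0,0,-0.015],0],
    [[0,0,-0.015],0],
    [[0,0,-0.015],0],
    [[0,0,-0.015],0],
    [[0,0,-0.01],0],
    [[0,0,0],0],
    [[0,0,0],0]
  ]
}}

```text
t: 16.5
tool_pos: [0.5649, -0.2334, 0.2458]
tool_rot: [-3.138, -0.144, 0.0]
contact_force: [0.1, 0.3, -0.1]
opening: 0.0512
grip_force: 0.0
```

Run:
```python
from h import *
d=vision.get_image("wrist");cv2.imwrite('pics/w6.png',d["image"]);o=ctrl.get_obs();print(o["t"],o["tool_pos"],o["contact_force"],o["dq"].round(3))
```

```text
16.55 [ 0.56460709 -0.23323787  0.24502483] [-0.0582583   0.13303631 -0.31869752] [-0.     0.008  0.009  0.001 -0.001 -0.   ]
```

View pics/w6.png

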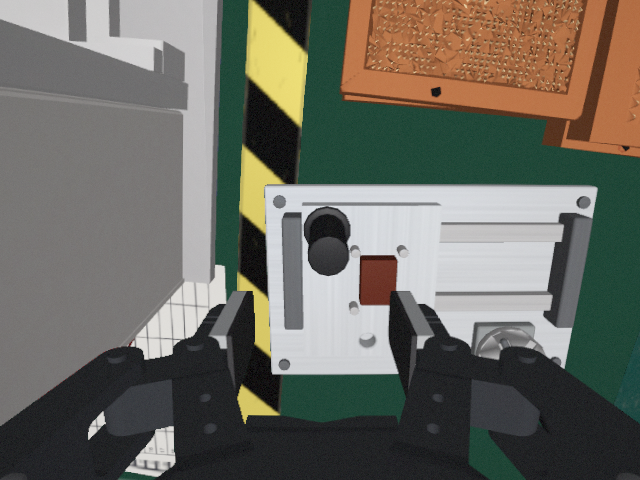

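The wrist view shows the carriage plate's left edge (column 302) against the end stop. The post is at (328,255), the plate's locking hole is exposed at (367,340), and the crown is at (508,345). The gripper is clear, so I hand in.

```bash
python3 -c "
from station import ctrl
print(ctrl.finish_job())"
```

```text
the job is handed in; nothing more can be done
None
```

The plunger is parked in its rest notch, the carriage is slid fully to the opposite end stop, and the job was handed in at about 16.6 s with the gripper clear and none of the loose things touched; no verdict was returned.

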